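Move the red length stop one notch along its rail

TASK

Set the red stop on the notched rail one notch nearer to the rail's yellow end: lift it until its tab is out of the notch, shift it along, and lower it into the very next notch so that it sits fully down across the rail, then let go. Leave the blue stop where it is.

Things in the scene. Friction and masses are not known exactly. Their poses are not given: they have to be found in the camera images.
- stop_rail: Fixed aluminium bar, 40 wide, 300 long, top 44 mm above the bench, on a dark base plate 80 x 360 x 8. Origin mid-rail at bench level; y along the rail, x across, z up. Six notches cross it at y = -125, -75, -25, 25, 75, 125 mm: 18 deep, 26 wide at the mouth, steep flanks narrowing to 14; a tab drops in if within 9 mm of the middle.
- red_stop: Red stop, 0.14-0.28 kg, loose. Origin: middle of the underside of its 10 mm shoulder plate (64 across the rail x 40 along), which rests on the rail top (origin 44 mm above the bench). Grip post 26 x 26 mm, 10 to 52 mm above the origin, pinched from above. Below: a steel tab in the notch, 8 mm thick, to 15 mm below the origin. y along the rail, z up. Starts in the second notch from one end.
- blue_stop: Blue stop of the same shape, size and origin, seated in the second notch from the rail's other end; it stays there. Each stop also has two side cheeks, 52 mm apart inside, reaching 22 mm below its origin, that straddle the 40 mm bar with 6 mm to spare each side. A lift over 15 mm clears the teeth; under 22 mm the cheeks still straddle the bar.
- yellow_end: Yellow plastic block at one end of the rail (fixed), 44 x 28 x 32 mm high, origin in the middle of its underside, 8 mm above the bench, 164.5 mm from the rail's middle. It shows which end is the yellow one; the block at the other end is black.
Not all that is in view belongs to the job. Of the things that look like the red_stop, the middle-sized one is meant.

How it is judged:
On the way:
1. the red stop has been lifted so that its tab is out of the notch (raised at least 12 mm) (z of red_stop in the frame of stop_rail above 0.056 m), for 0.1 s.
At the end, for the whole second after the job is handed in: The red stop sits in the next notch toward the yellow end: within 8 mm of its middle along the rail and 12 mm across, down on the rail within 4 mm, upright within 5.7 degrees, square to the rail within 11 degrees, at rest; the blue stop is within 15 mm of where it began (z of red_stop in the frame of stop_rail between 0.04 and 0.048 m and x of red_stop in the frame of stop_rail between -0.012 and 0.012 m and angle between red_stop's own z axis and vertical below 0.1 rad and angle between the y axis of red_stop and the y axis of stop_rail, either way round below 0.2 rad and linear speed of red_stop below 0.02 m/s and distance of blue_stop from where it was at the start of the episode below 0.015 m and ((y of blue_stop in the frame of stop_rail above 0 m and y of yellow_end in the frame of stop_rail below 0 m and y of red_stop in the frame of stop_rail between -0.133 and -0.117 m) or (y of each of blue_stop, yellow_end in the frame of stop_rail above 0 m and y of red_stop in the frame of stop_rail between -0.033 and -0.017 m) or (y of each of blue_stop, yellow_end in the frame of stop_rail below 0 m and y of red_stop in the frame of stop_rail between 0.017 and 0.033 m) or (y of blue_stop in the frame of stop_rail below 0 m and y of yellow_end in the frame of stop_rail above 0 m and y of red_stop in the frame of stop_rail between 0.117 and 0.133 m))); the robot touches nothing.
It fails at once if the blue stop was moved more than 15 mm (distance of blue_stop from where it was at the start of the episode above 0.015 m).
It also fails if it takes over 29 s, if anything falls off the work surface, if the arm or the gripper's body presses on something with over 40 N, if the wrist force passes 120 N, or if a joint passes its speed limit or range.

ROBOT

A 7-joint arm with a two-finger parallel gripper is mounted at the origin on the work surface; the furniture and walls round the work are solid. World frame = base frame: x ahead of the robot, y to its left, z up, the work surface at z = 0. Lengths are in m, angles in rad, forces in N, time in s.
With the tool pointing down it reaches from about 0.4 to 0.85 m from the base axis. Payload 4.5 kg.
Tool frame: the origin (TCP) lies midway between the tips of the shut fingers; the grasp point (between the pads) lies 19 mm behind it; z points along the fingers, y is the line along which they close (so a half turn about z gives the same grasp; the last joint's range is limited). The gripper opens to 88 mm and grips with 3 to 60 N. Pads are 18 mm wide; open, the fingers measure 123 mm over their backs; the gripper's body (75 mm by 187 mm) begins 45 mm behind the grasp point.
Start: joints at [1.288, 0.689, -0.195, 1.565, 0.157, 0.902, -0.215], TCP at [0.195, -0.594, 0.239] pointing down, gripper open.
Joint ranges: [-3.01, 3.01], [-0.46, 2.08], [-1.47, 1.51], [0.13, 2.56], [-1, 4.14], [0.04, 2.09], [-2.66, 2.66]. Speed limits (rad/s): [2.57, 2.57, 3.14, 3.14, 3.14, 3.14, 3.14].

INTERFACE

Orientations are given as a unit quaternion [x, y, z, w].
In Python, from plant import r, eyes, finish_job gives the robot as it stands. The module is installed in compiled form; this text tells all that it offers.
- The arm moves only by the tool move_arm, never from a script. Its argument "motion" is a list of rows, each a list of 7 numbers: the shift along the tool's x, y, z in mm, then the turn, a rotation vector about the tool's x, y, z in degrees, then the closure, from 0 (fully open) to 1 (shut). A call has 1 to 5 rows; each row is the pose to reach, as a shift and turn from the pose commanded when the call began, along the tool's axes at that moment; what a row does not reach only later rows make up. A row lasts 1/8 s, in which the tool goes at most 62.5 mm and 10.7 degrees, less where a joint would pass 70% of its speed; a pose out of reach is approached as far as the arm can. A call with a gripper value outside its range is refused whole. The fingers move at their own pace and stop on an object; "newtons" is the grip in N (left out, the last holds). Time passes only in rows, so rows that repeat a pose let the fingers close. It gives the time, the measured TCP pose, the force, the opening and the grip force at its end, in the units of the state.
- r.get_state(): the state, without advancing time (a new reading comes with each control period).
- eyes.snapshot(name): name is "scene" or "side" or "wrist"; returns a dict with "frame" (480x640x3 uint8, red, green, blue), "z_map" (480x640 float32, m along the optical axis (not along the pixel's ray), 0 where there is no reading), "intrinsics" (3x3 intrinsics, pixels), "dist" ([k1, k2, p1, p2, k3] as OpenCV has them; the pictures are not rectified), "world_to_cam" (4x4, takes a point from world to camera coordinates). Camera axes: x right, y down, z forward; pixel columns grow to the right and rows downward; lengths in m; the calibration is good to about 2 mm. A picture is of the moment at which its call begins.
- finish_job(): hands the job in; it is judged then, once.
The state is a dict: "clock": time; "q": joint angles; "qd": joint speeds; "joint_torque": joint torques, N m; "tool_pos": TCP position; "eef_rot": TCP orientation; "contact_force": force on the tool from outside, world axes, zero at the start; "moment": the same for the moment, N m; "opening": opening from 0.0 (shut) to 1.0 (fully open); "finger_force": force on a finger pad.
Only numpy, scipy, OpenCV 4.12 (cv2) and the standard library are available. Lean on these libraries where they do the work, as an engineer would, in place of code of your own. Each camera call takes 0.05 s, during which the arm holds its last target. There are 200 camera calls.

## Working session

There is one attempt and no reset: what is moved stays moved. The work goes in short steps, Python scripts to look and compute and a tool call to move; the robot and the scene stay as the last step left them, time stands still between calls to the robot, and variables do not carry over. Pictures are saved under pics/ and viewed, at most 10 in all, crops included, and the job is handed in when it is done.

Besides the shell and the picture viewer there is one more tool, called after "Call:" in YAML: its name, and indented under it one key for each argument. move_arm: Moves the arm, as the interface text tells. Its arguments: {"type":"object","properties":{"motion":{"type":"array","items":{"type":"array","items":{"type":"number"}}},"newtons":{"type":"number"}},"required":["motion"]}

```bash
mkdir -p pics
cat > h.py <<'E'
import numpy as np, cv2
from plant import r, eyes, finish_job
def snap(n,save=None):
    s=eyes.snapshot(n)
    if save: cv2.imwrite('pics/'+save,s['frame'][:,:,::-1])
    return s
def pts(s,uv):
    """world points from pixels + depth"""
    uv=np.asarray(uv,float).reshape(-1,1,2)
    z=s['z_map'][uv[:,0,1].astype(int),uv[:,0,0].astype(int)]
    n=cv2.undistortPoints(uv,s['intrinsics'],s['dist'])[:,0]
    c=np.c_[n*z[:,None],z,np.ones(len(z))]
    return (c@np.linalg.inv(s['world_to_cam']).T)[:,:3]
def cast(s,uv,h):
    n=cv2.undistortPoints(np.asarray(uv,float).reshape(-1,1,2),s['intrinsics'],s['dist'])[:,0]
    M=np.linalg.inv(s['world_to_cam']); d=np.c_[n,np.ones(len(n))]@M[:3,:3].T; o=M[:3,3]
    return o+d*((h-o[2])/d[:,2])[:,None]
E
python3 - <<'E'
from h import *
a=snap('scene');b=snap('side')
cv2.imwrite('pics/a.png',cv2.resize(a['frame'][:,:,::-1],(800,600)))
cv2.imwrite('pics/b.png',b['frame'][:,:,::-1])
for n,s in(('scene',a),('side',b)):
    M=np.linalg.inv(s['world_to_cam']);print(n,M[:3,3],M[:3,2])
    hsv=cv2.cvtColor(s['frame'],cv2.COLOR_RGB2HSV)
    for c,(lo,hi) in dict(red=(172,188),yel=(20,35),blue=(100,125)).items():
        H=hsv[:,:,0].astype(int); H=np.where((H<10)&(c=='red'),H+180,H)
        m=((H>=lo)&(H<=hi)&(hsv[:,:,1]>120)&(hsv[:,:,2]>50)).astype(np.uint8)
        k,_,st,ce=cv2.connectedComponentsWithStats(m)
        for i in range(1,k):
            if st[i,4]>60:
                v,u=np.nonzero(_==i);p=pts(s,np.c_[u,v]);
                print(c,st[i],ce[i].round(),np.median(p,0).round(3),np.percentile(p[:,2],98).round(3))
print(r.get_state())
E
```

```text
scene [-0.03269764 -0.42968195  0.59605707] [ 0.552742    0.52341514 -0.64846964]
red [  78   56   57  121 2278] [109. 126.] [0.396 0.606 0.057] 0.212
red [164 109  12  13 119] [170. 115.] [0.423 0.424 0.164] 0.173
red [201 116  17  26 263] [209. 132.] [0.466 0.352 0.134] 0.163
red [254 160  11   9  79] [259. 165.] [0.538 0.284 0.054] 0.297
red [ 225  182   49   64 1735] [250. 213.] [0.403 0.156 0.047] 0.105
red [324 216  37  49 966] [341. 240.] [ 0.46  -0.027  0.056] 0.098
red [247 247  28  37 565] [261. 265.] [0.339 0.054 0.026] 0.057
yel [158 131  29  10 117] [173. 137.] [0.407 0.403 0.125] 0.131
yel [ 133  197   40   34 1032] [152. 213.] [0.284 0.314 0.04 ] 0.06
yel [450 296  28  34 573] [463. 313.] [ 0.484 -0.261  0.039] 0.042
yel [ 500  333  140  147 9911] [571. 416.] [ 0.428 -0.455  0.016] 0.066
yel [572 376  23  16 119] [585. 384.] [ 0.52  -0.451  0.003] 0.02
blue [143 120  17  31 200] [152. 133.] [0.458 0.596 0.055] 0.059
blue [ 398  251   37   52 1055] [415. 276.] [ 0.476 -0.174  0.056] 0.098
side [0.35302649 0.69114024 0.5428348 ] [ 0.07190599 -0.83219614 -0.54979915]
red 
[... 780 characters left out ...]
0.6898795 , -0.19450394,  1.56620759,  0.15728661,
        0.90248153, -0.21510861]), 'qd': array([-1.09564518e-03, -1.71363338e-03, -1.23213255e-03, -3.76941465e-03,
        2.14839284e-05,  5.90818374e-04, -3.62880279e-05]), 'joint_torque': array([-3.54824231e-03, -5.28502393e+01, -1.27174225e+00, -1.53838313e+01,
       -5.26304485e-02,  1.96128938e-03,  3.12328450e-05]), 'tool_pos': array([ 0.19447601, -0.59339982,  0.23801132]), 'eef_rot': array([ 9.87479086e-01,  1.57747977e-01, -1.81286026e-04, -7.73190940e-04]), 'contact_force': array([ 0.45472776, -0.90059997, -0.27966141]), 'moment': array([ 0.0343462 , -0.03693042,  0.07640122]), 'finger_force': 0.0, 'opening': 0.9988800133545719}
```

View pics/a.png

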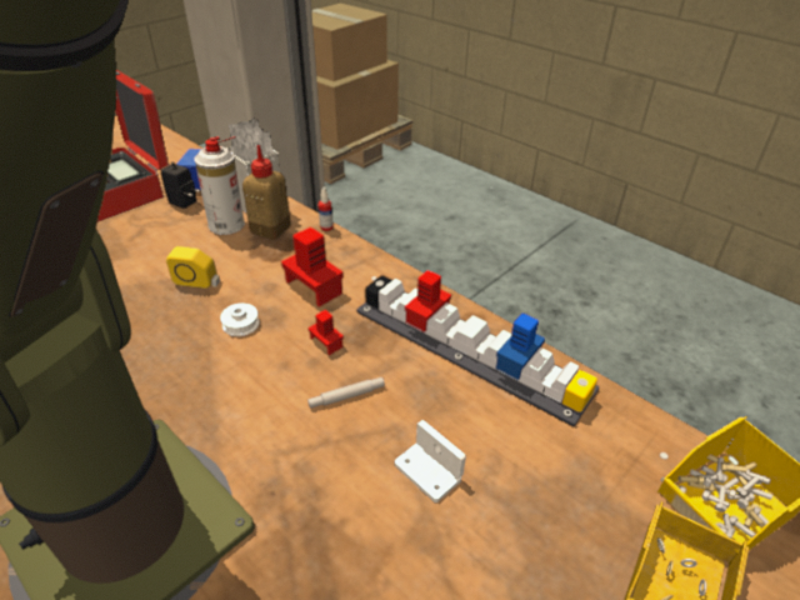

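View pics/b.png

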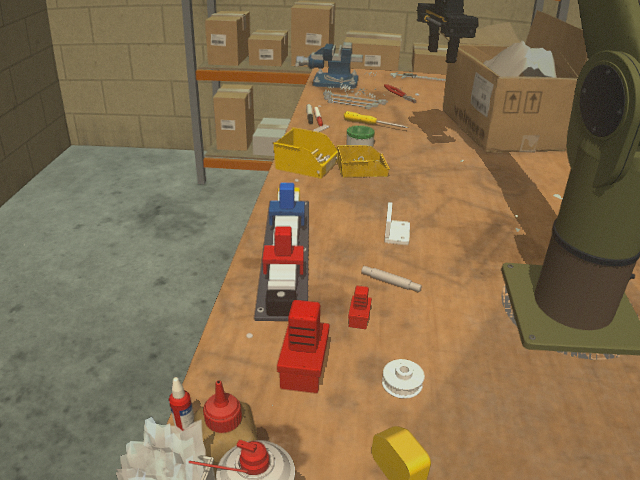

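The red look-alikes, in scene pixels at 640x480: large (250,213), medium on the rail (341,240) and small (261,265). The medium one fits, since it is middle-sized and sits in the second notch from the black end. Yellow is at (463,313) and blue at (415,276), in the second notch from the yellow end. I'll measure it and confirm with a crop.

Run:
```python
from h import *
a=snap('scene');b=snap('side')
cv2.imwrite('pics/c.png',cv2.resize(a['frame'][170:350,210:490,::-1],(784,504),interpolation=cv2.INTER_CUBIC))
for s,R,B in((a,(324,216,37,49),(398,251,37,52)),(b,(262,227,42,48),(270,183,34,30))):
    hsv=cv2.cvtColor(s['frame'],cv2.COLOR_RGB2HSV);C=[]
    for c,(x,y,w,h) in(('r',R),('b',B)):
        v,u=np.mgrid[y:y+h,x:x+w];H=hsv[v,u,0].astype(int)
        m=(hsv[v,u,1]>120)&(((H<10)|(H>170)) if c=='r' else (abs(H-112)<14))
        p=pts(s,np.c_[u[m],v[m]]);t=p[:,2]>0.091
        k=np.c_[u[m],v[m]][t]; q=cast(s,k,0.096)
        (cx,cy),(dw,dh),an=cv2.minAreaRect((q[:,:2]*1000).astype(np.float32))
        C.append([cx,cy]);print(c,t.sum(),np.round([cx,cy,dw,dh,an],1),q.mean(0).round(4))
    d=np.subtract(C[1],C[0]);print('len',np.hypot(*d),'dir deg',np.degrees(np.arctan2(d[1],d[0])))
```

```text
r 169 [440.9 -32.1  95.4  29.7  21.1] [ 0.469  -0.0214  0.096 ]
b 198 [ 467.  -179.    75.3   29.2   25.2] [ 0.4855 -0.1703  0.096 ]
len 149.2005044975756 dir deg -79.91765638030336
r 171 [470.5  27.1  46.4 111.2  15.8] [ 0.4717 -0.0126  0.096 ]
b 127 [ 487.9 -129.6   36.1   97.5   11.3] [ 0.4881 -0.1601  0.096 ]
len 157.66441853493455 dir deg -83.6743325097323
```

View pics/c.png

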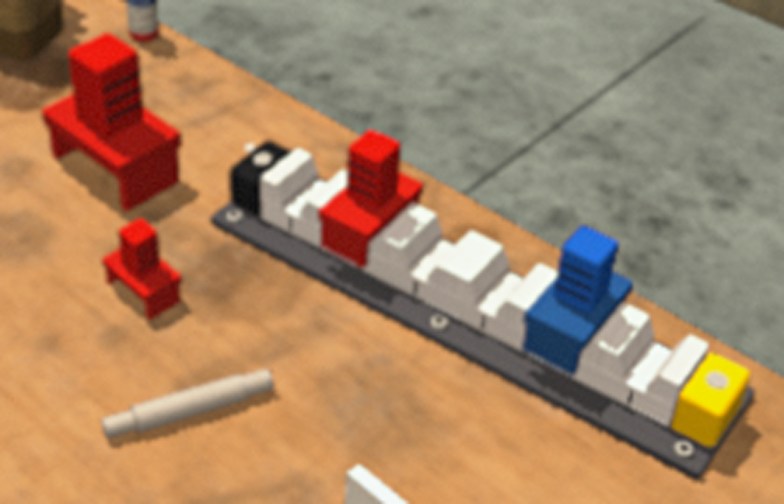

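The crop confirms it: the middle-sized red stop, at crop (370,195), is on the rail one notch from the black block. Yellow is at the far end, at (713,400). I'm moving above it now.

Call:
move_arm:
  motion:
    - [41,-43,0,0,0,-8,0]
    - [82,-86,0,0,0,-16,0]
    - [123,-129,0,0,0,-24,0]
    - [164,-172,0,0,0,-32,0]
    - [205,-215,0,0,0,-40,0]
  newtons: 25

```text
clock: 0.82
tool_pos: [0.3232, -0.3241, 0.2389]
eef_rot: [0.873, 0.488, 0.0, 0.0]
contact_force: [0.8, -0.0, -0.7]
opening: 0.997
finger_force: 0.0
```

```bash
cat > to.py <<'E'
import sys;from h import *
from scipy.spatial.transform import Rotation as R
def to(p,yaw):
    s=r.get_state();T=R.from_quat(s['eef_rot'])
    # tool x along yaw, z down
    G=R.from_euler('z',yaw,degrees=True)*R.from_euler('x',180,degrees=True)
    print(round(s['clock'],2),s['tool_pos'].round(4),'shift mm',(T.inv().apply(np.array(p)-s['tool_pos'])*1000).round(1),'turn',np.degrees((T.inv()*G).as_rotvec()).round(1),'q',s['q'].round(2),'F',s['contact_force'].round(1))
if __name__=='__main__': to([float(x) for x in sys.argv[1:4]],float(sys.argv[4]))
E
python3 to.py .47 -.019 .2 96.3
```

```text
0.82 [ 0.3232 -0.3241  0.2389] shift mm [336.8 -34.9  38.9] turn [  0.    0.  -37.9] q [ 0.94  0.49 -0.38  2.04  0.3   0.66 -0.19] F [ 0.8 -0.  -0.7]
```

Call:
move_arm:
  motion:
    - [56,-6,4,0,0,-7,0]
    - [112,-12,8,0,0,-14,0]
    - [168,-18,12,0,0,-21,0]
    - [224,-24,16,0,0,-28,0]
    - [280,-30,20,0,0,-35,0]

```text
clock: 1.45
tool_pos: [0.4455, -0.0705, 0.2187]
eef_rot: [0.686, 0.728, -0.0, 0.0]
contact_force: [0.2, -0.8, -0.2]
opening: 0.997
finger_force: 0.0
```

```bash
python3 to.py .47 -.019 .2 96.3
```

```text
1.45 [ 0.4455 -0.0705  0.2187] shift mm [50.  27.5 18.7] turn [ 0.   0.  -2.9] q [ 0.39  0.54 -0.5   2.08  0.44  0.62 -0.36] F [ 0.2 -0.8 -0.2]
```

Call:
move_arm:
  motion:
    - [23,13,9,0,0,-2,0]
    - [46,25,18,0,0,-3,0]
    - [46,25,18,0,0,-3,0]
    - [46,25,18,0,0,-3,0]

```text
clock: 1.95
tool_pos: [0.4667, -0.0259, 0.2007]
eef_rot: [0.669, 0.744, -0.001, 0.0]
contact_force: [-0.2, -0.6, 0.5]
opening: 1.0
finger_force: 0.0
```

```bash
python3 to.py .47 -.019 .2 96.3
python3 - <<'E'
from h import *
s=snap('wrist','w.png')
M=np.linalg.inv(s['world_to_cam']);print(M[:3,3],M[:3,2])
hsv=cv2.cvtColor(s['frame'],cv2.COLOR_RGB2HSV);H=hsv[:,:,0].astype(int)
for c,m in(('r',(H<10)|(H>170)),('b',abs(H-112)<14)):
    m=m&(hsv[:,:,1]>120);v,u=np.nonzero(m);k=np.c_[u,v];p=pts(s,k)
    for lo,hi,h in((.091,.101,.096),(.050,.058,.054)):
        t=(p[:,2]>lo)&(p[:,2]<hi)
        mm=np.zeros(m.shape,np.uint8);mm[v[t],u[t]]=1
        mm=cv2.morphologyEx(mm,cv2.MORPH_OPEN,np.ones((5,5)))
        n,L,st,ce=cv2.connectedComponentsWithStats(mm)
        for i in range(1,n):
            if st[i,4]<150: continue
            vv,uu=np.nonzero(L==i);q=cast(s,np.c_[uu,vv],h)
            (cx,cy),d,an=cv2.minAreaRect((q[:,:2]*1000).astype(np.float32))
            print(c,h,st[i],ce[i].round(),np.round([cx,cy,*d,an],1))
E
```

```text
1.95 [ 0.4667 -0.0259  0.2007] shift mm [6.6 4.  0.7] turn [-0.1  0.1 -0.2] q [ 0.27  0.58 -0.48  2.06  0.47  0.61 -0.43] F [-0.2 -0.6  0.5]
[0.45867881 0.0398813  0.34583734] [ 0.02592653 -0.25680094 -0.9661165 ]
r 0.096 [ 312  207   38   36 1290] [330. 224.] [470.4 -18.9  25.5  24.9   6.1]
r 0.054 [159  76  27  29 677] [172.  89.] [344.1  61.3  19.2  19.1  85.4]
r 0.054 [ 290  188   80   50 2383] [329. 209.] [470.4 -19.2  63.3  39.4   6.9]
b 0.096 [316 392  30  21 621] [330. 402.] [ 486.6 -162.9   23.3   18.9    6.1]
b 0.054 [296 373  19  20 367] [305. 382.] [ 465.7 -178.5   16.6   20.4    5.7]
b 0.054 [346 373  18  20 353] [355. 382.] [ 510.8 -173.7   15.6   20.5    7.1]
```

View pics/w.png

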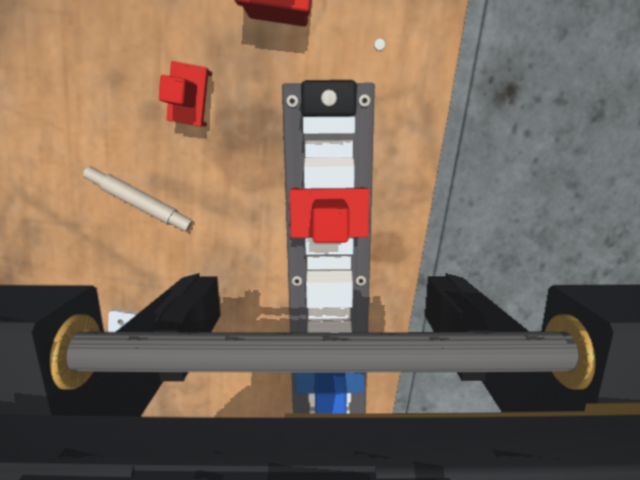

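The wrist view shows the red stop centred at (330,224), which is (0.4704, -0.019) and turned about 6.4°. The fingers will straddle it across the rail. I'm going down.

Call:
move_arm:
  motion:
    - [7,4,35,0,0,0,0]
    - [7,4,70,0,0,0,0]
    - [7,4,105,0,0,0,0]
    - [7,4,138,0,0,0,0]
    - [7,4,138,0,0,0,0]

```text
clock: 2.62
tool_pos: [0.4691, -0.0186, 0.0616]
eef_rot: [0.669, 0.744, -0.002, -0.001]
contact_force: [-0.6, -0.7, -0.8]
opening: 0.996
finger_force: 0.0
```

```bash
python3 to.py .4704 -.019 .062 96.4
```

```text
2.62 [ 0.4691 -0.0186  0.0616] shift mm [-0.5  1.3 -0.4] turn [-0.2  0.1 -0.3] q [ 0.06  0.83 -0.2   2.15  0.7   0.23 -0.66] F [-0.6 -0.7 -0.8]
```

Call:
move_arm:
  motion:
    - [0,1,0,0,0,0,1]
    - [0,1,0,0,0,0,1]
    - [0,1,0,0,0,0,1]
    - [0,1,0,0,0,0,1]
    - [0,1,0,0,0,0,1]
  newtons: 25

```text
clock: 3.25
tool_pos: [0.4715, -0.0173, 0.0629]
eef_rot: [0.668, 0.744, 0.0, 0.0]
contact_force: [-0.9, 0.0, -0.8]
opening: 0.455
finger_force: 0.0
```

Call:
move_arm:
  motion:
    - [0,0,0,0,0,0,1]
    - [0,0,0,0,0,0,1]
    - [0,0,0,0,0,0,1]
    - [0,0,0,0,0,0,1]

```text
clock: 3.75
tool_pos: [0.4714, -0.0172, 0.0627]
eef_rot: [0.668, 0.744, -0.0, 0.0]
contact_force: [0.3, 0.8, 0.7]
opening: 0.294
finger_force: 25.0
```

Call:
move_arm:
  motion:
    - [0,0,-6,0,0,0,1]
    - [0,0,-12,0,0,0,1]
    - [0,0,-19,0,0,0,1]
    - [0,0,-19,0,0,0,1]
    - [0,0,-19,0,0,0,1]

```text
clock: 4.38
tool_pos: [0.4715, -0.0173, 0.0818]
eef_rot: [0.668, 0.744, 0.0, 0.0]
contact_force: [-0.8, 0.4, -2.9]
opening: 0.295
finger_force: 25.0
```

```bash
python3 - <<'E'
from h import *
import subprocess
a=snap('scene')
hsv=cv2.cvtColor(a['frame'],cv2.COLOR_RGB2HSV)
cv2.imwrite('pics/d.png',cv2.resize(a['frame'][150:350,260:500,::-1],(720,600),interpolation=cv2.INTER_CUBIC))
E
python3 to.py .4759 -.0689 .082 96.4
```

```text
4.42 [ 0.4714 -0.0173  0.0817] shift mm [-51.8  -1.1  -0.3] turn [-0.   0.  -0.3] q [ 0.09  0.79 -0.25  2.14  0.68  0.29 -0.63] F [-0.3 -0.4 -1.6]
```

View pics/d.png

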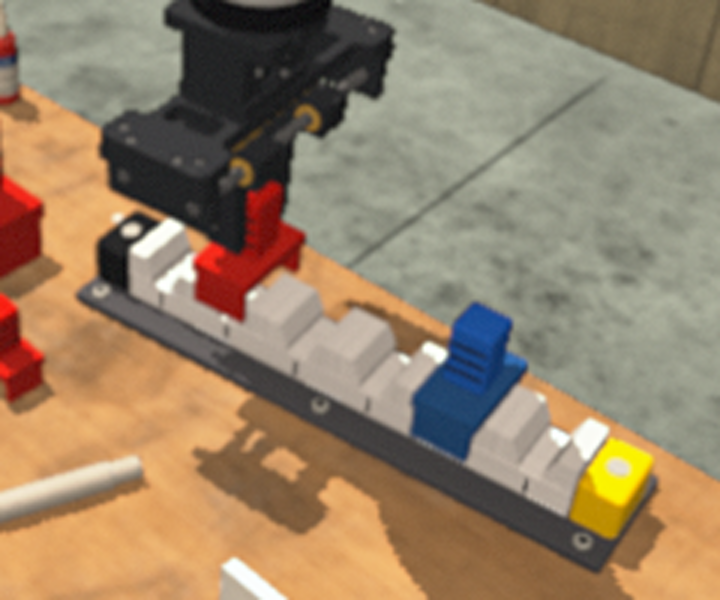

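The stop is lifted clear with its cheeks still straddling the bar: red at (250,255), 19 mm up. I'm shifting it 50 mm toward the yellow end.

Call:
move_arm:
  motion:
    - [-12,0,0,0,0,0,1]
    - [-25,0,0,0,0,0,1]
    - [-38,0,0,0,0,0,1]
    - [-50,0,0,0,0,0,1]
    - [-50,0,0,0,0,0,1]

```text
clock: 5.05
tool_pos: [0.4768, -0.0687, 0.0817]
eef_rot: [0.669, 0.743, -0.0, 0.0]
contact_force: [0.9, -0.5, -2.5]
opening: 0.287
finger_force: 25.0
```

Call:
move_arm:
  motion:
    - [0,0,0,0,0,0,1]
    - [0,0,0,0,0,0,1]

```text
clock: 5.3
tool_pos: [0.4768, -0.0662, 0.0818]
eef_rot: [0.668, 0.744, 0.0, -0.0]
contact_force: [0.2, -0.3, -2.3]
opening: 0.294
finger_force: 25.0
```

```bash
python3 to.py .477 -.067 .082 96.4
```

```text
5.3 [ 0.4768 -0.0662  0.0818] shift mm [-0.8  0.1 -0.2] turn [ 0.  -0.  -0.2] q [ 0.22  0.8  -0.29  2.11  0.69  0.32 -0.54] F [ 0.2 -0.3 -2.3]
```

Call:
move_arm:
  motion:
    - [-1,0,5,0,0,0,1]
    - [-1,0,10,0,0,0,1]
    - [-1,0,15,0,0,0,1]
    - [-1,0,18,0,0,0,1]
    - [-1,0,18.5,0,0,0,1]

```text
clock: 5.92
tool_pos: [0.4768, -0.0679, 0.0629]
eef_rot: [0.668, 0.744, -0.0, -0.0]
contact_force: [0.0, -0.0, -1.5]
opening: 0.295
finger_force: 25.0
```

Call:
move_arm:
  motion:
    - [0,0,0,0,0,0,1]
    - [0,0,0,0,0,0,1]

```text
clock: 6.18
tool_pos: [0.477, -0.068, 0.0633]
eef_rot: [0.668, 0.744, 0.0, 0.0]
contact_force: [0.1, -0.2, -1.9]
opening: 0.292
finger_force: 25.0
```

Call:
move_arm:
  motion:
    - [0,0,0.5,0,0,0,1]
    - [0,0,0.5,0,0,0,0.4]
    - [0,0,0.5,0,0,0,0]
    - [0,0,0.5,0,0,0,0]
    - [0,0,0.5,0,0,0,0]

```text
clock: 6.8
tool_pos: [0.477, -0.068, 0.0628]
eef_rot: [0.668, 0.744, 0.0, 0.0]
contact_force: [1.0, 0.6, 0.5]
opening: 0.719
finger_force: 0.0
```

Call:
move_arm:
  motion:
    - [0,0,0,0,0,0,0]
    - [0,0,0,0,0,0,0]
    - [0,0,0,0,0,0,0]
    - [0,0,0,0,0,0,0]
    - [0,0,0,0,0,0,0]

```text
clock: 7.42
tool_pos: [0.4769, -0.068, 0.0627]
eef_rot: [0.668, 0.744, -0.0, 0.0]
contact_force: [0.2, 0.9, -0.3]
opening: 0.999
finger_force: 0.0
```

Call:
move_arm:
  motion:
    - [0,0,-25,0,0,0,0]
    - [0,0,-60,0,0,0,0]
    - [0,0,-100,0,0,0,0]
    - [0,0,-138,0,0,0,0]
    - [0,0,-138,0,0,0,0]

```text
clock: 8.05
tool_pos: [0.4785, -0.068, 0.203]
eef_rot: [0.668, 0.744, 0.002, 0.002]
contact_force: [0.0, 0.6, -0.5]
opening: 0.995
finger_force: 0.0
```

Run:
```python
from h import *
a=snap('scene')
cv2.imwrite('pics/e.png',cv2.resize(a['frame'][190:350,290:490,::-1],(750,600),interpolation=cv2.INTER_CUBIC))
s=snap('wrist');hsv=cv2.cvtColor(s['frame'],cv2.COLOR_RGB2HSV);H=hsv[:,:,0].astype(int)
for S in (s,a):
  hsv=cv2.cvtColor(S['frame'],cv2.COLOR_RGB2HSV);H=hsv[:,:,0].astype(int)
  m=((H<10)|(H>170))&(hsv[:,:,1]>120);v,u=np.nonzero(m);p=pts(S,np.c_[u,v])
  p=p[np.hypot(p[:,0]-.476,p[:,1]+.069)<.045]
  for lo,hi in((.091,.11),(.045,.065)):
    t=(p[:,2]>lo)&(p[:,2]<hi);print(t.sum(),np.median(p[t],0).round(4),p[t].std(0).round(4))
```

```text
1238 [ 0.476  -0.0694  0.0948] [0.0072 0.0072 0.0009]
2509 [ 0.4737 -0.0648  0.0531] [0.0216 0.0121 0.0016]
176 [ 0.474  -0.0721  0.0966] [0.0079 0.0071 0.0019]
470 [ 0.4633 -0.08    0.0551] [0.0186 0.0104 0.0037]
```

View pics/e.png

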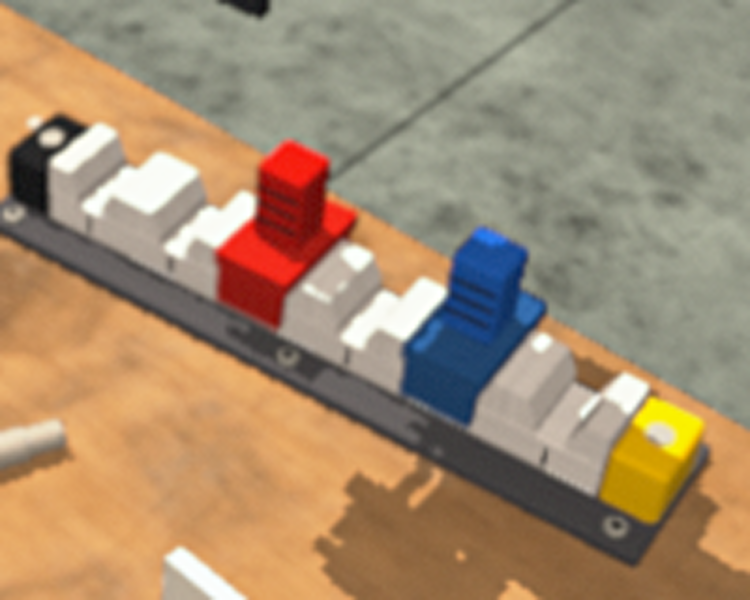

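The picture shows red, at (285,235), fully down in the third notch from the black end. Two empty notches lie behind it, one empty notch separates it from blue, and blue at (475,325) is unmoved. The measured top is at (0.476, -0.069, 0.095), as expected.

```bash
python3 -c "
from plant import finish_job; print(finish_job())"
```

```text
the job is handed in; nothing more can be done
None
```

The red stop is seated in the next notch toward the yellow end and released, the blue stop was left in its notch, and the job was handed in at about 8 s; the hand-in returned no verdict.

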